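# Seat a capped core ring in a spring-backed V-stop

## Robot

A 6-joint arm with a two-finger parallel gripper is mounted at the origin on the work surface. World frame = base frame: x ahead of the robot, y to its left, z up, the work surface at z = 0. Lengths are in m, angles in degrees, forces in N, time in s.
With the tool pointing down it reaches from about 0.375 to 0.9 m from the base axis. Payload 3.1 kg.
Tool frame: the origin (TCP) lies between the finger pads; the fingertips stand 19 mm ahead of it and the grasp point (between the pads) is the TCP; z points along the fingers, x is the direction in which the jaws open and shut, and the axes are right-handed (so a half turn about z gives the same grasp; the last joint's range is limited). The gripper opens to 87 mm and grips with 3 to 60 N. Pads are 19 mm wide; open, the fingers measure 117 mm over their backs; the gripper's body (75 mm by 190 mm) begins 51 mm behind the grasp point.
Start: joints at [65.632, 30.224, 82.088, -0, 67.689, -10.227], TCP at [0.153, 0.606, 0.242] pointing down, gripper open.
Joint ranges: [-176.69, 176.69], [-43.24, 126.21], [12.49, 139.97], [-82, 262], [0, 151.66], [-163.58, 163.58]. Speed limits (degrees/s): [159.86, 159.86, 180, 180, 180, 180].

## Interface

Orientations are given as a 3x3 rotation matrix whose columns are the frame's x, y, z axes.
In Python, from rig import read_state, capture, camera_info, hand_in, spot_in, silhouettes gives the robot as it stands.
- The arm moves only by the shell command python3 -m jog 'ROWS'. ROWS is text: rows parted by semicolons, each of 7 numbers parted by spaces: the shift along the tool's x, y, z in m, then the turn, a rotation vector about the tool's x, y, z in degrees, then the opening, from 0 (shut) to 1 (fully open). A call has 1 to 8 rows; each row is the pose to reach, as a shift and turn from the pose commanded when the call began, along the tool's axes at that moment; what a row does not reach only later rows make up. A row lasts 1/8 s, in which the tool goes at most 62.5 mm and 10.7 degrees, less where a joint would pass 70% of its speed; a pose out of reach is approached as far as the arm can. A call with a gripper value outside its range is refused whole. The fingers move at their own pace and stop on an object; the grip force is fixed at half the most. Time passes only in rows, so rows that repeat a pose let the fingers close. It gives the time, the measured TCP pose, the force and the opening at its end, in the units of the state.
- read_state(): the state, without advancing time (a new reading comes with each control period).
- capture(name): name is "scene" or "top" or "wrist"; returns (picture, depth): 384x512x3 uint8, red, green, blue; 384x512 float32, m along the optical axis (not along the pixel's ray), 0 where there is no reading.
- camera_info(name): a dict with "vfov" (degrees; the focal length in pixels is half the picture's height over the tangent of half this angle, whatever the lens; pixels are square), "cx", "cy" (the principal point, pixels), "R" (3x3) and "t" (3): a world point X has camera coordinates R X + t; the wrist camera has in their place "tool_from_camera" (4x4, takes a point from camera to tool coordinates, whose origin is the TCP and whose axes are the tool frame's). Camera axes: x right, y down, z forward; pixel columns grow to the right and rows downward; lengths in m; the calibration is good to about 2 mm. The wrist camera is an equidistant fisheye: a pixel r from the principal point sees the ray r / f radians off the axis. A picture is of the moment at which its call begins: read the wrist's pose just before it. camera_info takes no time and is no camera call.
- hand_in(): hands the job in, once; it reports no verdict.
Trained networks look in the newest picture that a camera, given by its name, has taken for a name from the list of things; names that differ only in an ending like _2 or _b are one class to them, and where a whole thing is asked for, a point or a joint stands for the part that bears it (a point fixed in the world has none). Each returns a list of dicts, best first, with "score" (0 to 1); they miss things now and then, are a little off and sometimes report something else, mostly with a low value. They report only what shows in the picture. A call takes as long as a camera call. They do not tell look-alikes from the thing itself.
- spot_in(label, camera): "centre" ([x, y, z] in m, in world coordinates, good to about 4 mm: the middle of the surface that is visible of it).
- silhouettes(label, camera): "region" (384x512 bool, what is visible of it).
The state is a dict: "time_s": time; "joint_positions": joint angles; "qvel": joint speeds; "tau": joint torques, N m; "position": TCP position; "tcp_rot": TCP orientation; "force": force on the tool from outside, world axes, zero at the start; "moment": the same for the moment, N m; "opening": opening from 0.0 (shut) to 1.0 (fully open).
Only numpy, scipy, OpenCV 4.12 (cv2) and the standard library are available. Lean on these libraries where they do the work, as an engineer would, in place of code of your own. Each camera call takes 0.05 s, during which the arm holds its last target.

## Task

Take the taller of the two capped core rings, stand it upright on the flat bed of the V-stop and push it into the V until it sits centred, touching both faces. Press it home for a moment with about 12 newtons, so that the spring behind the V gives a few millimetres, but never with more than 18; then let it go, still upright and seated, and leave everything else on the bench where it is.

Things in the scene. Friction and masses are not known exactly. Their poses are not given: they have to be found in the camera images.
- core_tall_mid (a point): centre (half-way up) of the ring to be seated: a rusted steel core ring closed with flat dark caps, in effect a solid upright cylinder 58 mm in diameter and 50 mm tall, about 0.3 kg, standing on the bench; its z axis is the cylinder's axis. Pushed along a surface it drags with 1 to 3 N (about 1 N on the V-stop's bed)
- core_short_mid (a point): centre of the other capped core ring, same diameter (58 mm) but only 26 mm tall; to be left alone
- jig: the V-stop's bed: a grey steel plate fixed to the bench, 240 mm (x) by 150 mm (y) by 12 mm thick; origin at the centre of its underside, x along the plate into the V, y across it, z up. Bare from x = -120 to about +20 mm; behind that stands a sprung V-jaw 43 mm tall (see v_nominal). The bed is smooth ground steel (friction about 0.3)
- bed_front (a point): a point on top of the bare front part of the bed (plate x = -30, y = 0, z = 12 mm), axes as the plate; there is room here to set a ring down
- v_nominal (a point): on the bed's top at plate x = +35, y = 0: seat of a 58 mm ring as drawn. This point is fixed to the plate: the jaw, and so the true seat, is set up to 7 mm from it either way in x and 4 mm in y, not measured, to be found by feel. Pushed straight, a ring may wedge on one face only: a sideways load on the fingers shows it; then ease the fingers across towards the other face
- plate_rear (a point): middle of the plate's rear top edge (plate x = +120 mm), behind the V-jaw, axes as the plate. The jaw yields along +x on its spring, about 4 N per mm from zero, up to 12 mm, and comes back. Its two smooth upright faces (friction 0.2) stand 45 degrees to x, open towards -x; the arms' ends lie level in x with a seated ring's centre, 40 to 49 mm to either side
- bottle_mid (a point): centre of a green glass weighing bottle with a ground stopper, 44 mm in diameter and 72 mm tall with its knob; to be left alone
- tamper_mid (a point): middle of a wooden tamping dowel lying on the bench, shaft 22 mm thick, about 245 mm long over all, 44 mm wide at the head and at the turned oak knob, along its own x; to be left alone
- tin_mid (a point): centre of a round aluminium moisture tin with lid, 66 mm in diameter, 35 mm tall; to be left alone
Not all that is in view belongs to the job. What is shaped like the part that bears core_tall_mid but pink or purple is not meant.

How it is judged:
By the outcome, as a careful person would: the job done as asked, in the order asked, and still so for the second after the job is handed in, with the robot touching nothing.
It also fails if it takes over 67 s, if anything falls off the work surface, if the arm or the gripper's body presses on something with over 40 N, if the wrist force passes 120 N, or if a joint passes its speed limit or range.

## Working session

There is one attempt and no reset: what is moved stays moved. The work goes in short steps, Python scripts to look and compute and a shell command to move; the robot and the scene stay as the last step left them, time stands still between calls to the robot, and variables do not carry over. Pictures are saved under pics/ and viewed, and the job is handed in when it is done.

```bash
mkdir -p pics; ls; python3 - <<'E'
from rig import *
import cv2,numpy as np
s=read_state();print({k:np.round(s[k],3).tolist() for k in s})
for c in("scene","top"):
    p,d=capture(c);cv2.imwrite(f"pics/{c}0.png",cv2.resize(p[:,:,::-1],(800,600)))
    np.savez(f"{c}0.npz",p=p,d=d);print(c,camera_info(c))
for l in("core_tall_mid","core_short_mid","jig"):
    for c in("scene","top"):
        for r in spot_in(l,c):print(l,c,np.round(r["centre"],4),round(r["score"],2))
E
```

```text
pics
{'time_s': 0.0, 'joint_positions': [65.632, 30.279, 82.156, -0.001, 67.689, -10.229], 'qvel': [0.024, 0.03, -0.136, 0.027, -0.061, -0.092], 'tau': [0.001, -44.004, -17.66, 0.064, 0.058, -0.0], 'position': [0.152, 0.605, 0.241], 'tcp_rot': [[0.244, 0.97, -0.001], [0.97, -0.244, -0.002], [-0.002, -0.0, -1.0]], 'force': [-0.444, -0.786, 1.731], 'moment': [0.058, 0.006, -0.051], 'opening': 1.004}
scene {'vfov': 43.64517037298226, 'cx': 259.69360245655827, 'cy': 192.76645319213813, 'R': array([[ 0.80629376,  0.59148713,  0.00577464],
       [ 0.47191456, -0.63734955, -0.60916517],
       [-0.35663289,  0.49389121, -0.79302235]]), 't': array([-0.43364707, -0.18831568,  1.36294214])}
top {'vfov': 50.34181324884762, 'cx': 255.1428032498396, 'cy': 189.7650610352145, 'R': array([[ 0.00380767, -0.99995198,  0.00902944],
       [-0.99735937, -0.00445235, -0.07248774],
       [ 0.07252446, -0.00872959, -0.99732843]]), 't': array([0.04091899, 0.54389935, 1.25367988])}
core_tall_mid scene [ 0.3426 -0.2877  0.0498] 0.92
core_tall_mid scene [ 0.5734 -0.3353  0.0552] 0.78
core_tall_mid top [ 0.333  -0.2823  0.0497] 0.92
core_tall_mid top [ 0.565  -0.3251  0.0535] 0.83
core_tall_mid top [ 0.4437 -0.2981  0.0506] 0.79
core_short_mid scene [0.5694 0.1242 0.0117] 0.2
core_short_mid top [ 0.5037 -0.1329  0.0271] 0.58
jig scene [0.57   0.1282 0.0101] 0.86
jig top [0.5627 0.137  0.0137] 0.62
```

View pics/scene0.png

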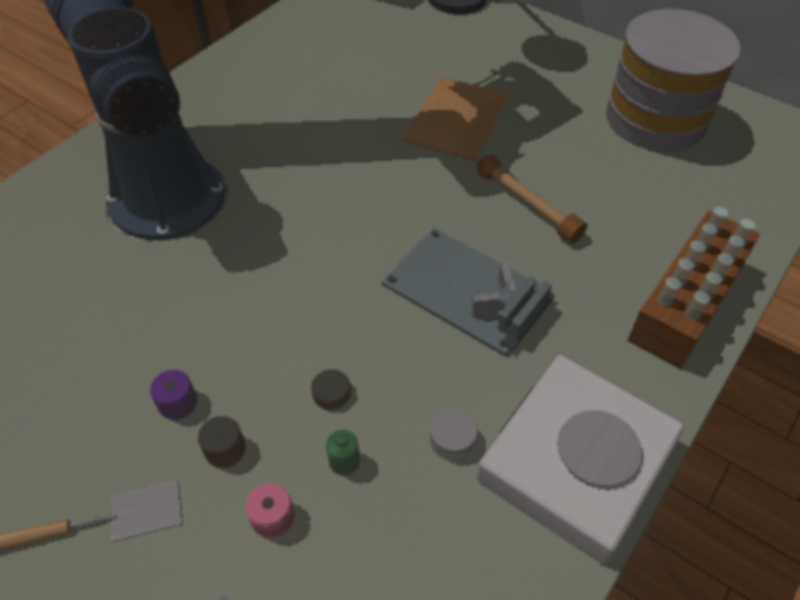

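View pics/top0.png

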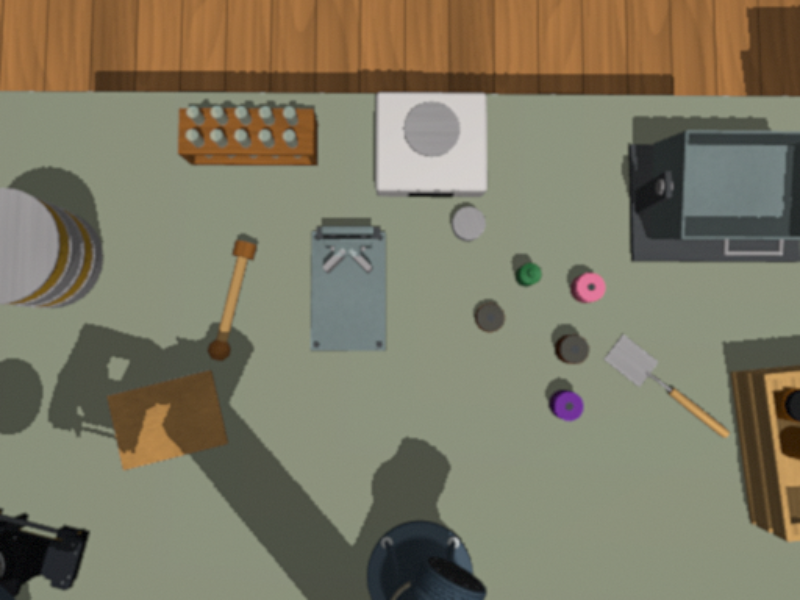

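Candidates (scene picture, 800 px): purple (174,393), tall dark (222,441), pink (269,510), short dark (331,389). The tall dark one at (222,441) matches the description: dark caps, rusted, taller. I'll confirm it in a crop and measure it.

```bash
cat > h.py <<'E'
import numpy as np,cv2
from rig import *
def cloud(c,d):
    i=camera_info(c);f=192/np.tan(np.radians(i["vfov"]/2))
    v,u=np.mgrid[0:384,0:512].astype(float)
    P=np.stack([(u-i["cx"])/f*d,(v-i["cy"])/f*d,d],-1)
    W=(P-i["t"])@i["R"];W[d==0]=np.nan
    return W
E
python3 - <<'E'
from h import *
for c in("top","scene"):
    z=np.load(c+"0.npz");W=cloud(c,z["d"]);p=z["p"]
    # tall ring top
    for name,(x,y),(zl,zh) in(("tall",(.4437,-.298),(.04,.06)),("short",(.5037,-.133),(.018,.034))):
        m=(np.hypot(W[...,0]-x,W[...,1]-y)<.045)&(W[...,2]>zl)&(W[...,2]<zh)
        q=W[m];cc,r=cv2.minEnclosingCircle(q[:,:2].astype(np.float32))
        print(c,name,m.sum(),np.round(cc,4),round(r,4),"mean",np.round(q.mean(0),4),np.round(p[m].mean(0)))
    m=(abs(W[...,0]-.57)<.16)&(abs(W[...,1]-.13)<.12)&(W[...,2]>.007)&(W[...,2]<.018)
    q=W[m];print(c,"plate",m.sum(),cv2.minAreaRect(q[:,:2].astype(np.float32)*1000),np.nanmedian(q[:,2]),np.percentile(q[:,:2],[1,99],axis=0).round(4).tolist())
    m=(abs(W[...,0]-.57)<.16)&(abs(W[...,1]-.13)<.12)&(W[...,2]>.035)
    q=W[m];print(c,"jaw",m.sum(),q.min(0).round(4),q.max(0).round(4))
p=np.load("scene0.npz")["p"][:,:,::-1]
a=cv2.resize(p[230:350,80:240],(640,480),interpolation=cv2.INTER_CUBIC)
a=np.clip(a*1.7,0,255).astype(np.uint8);cv2.imwrite("pics/crop1.png",a)
p=np.load("top0.npz")["p"][:,:,::-1]
a=cv2.resize(p[130:230,190:260],(560,600)[:2],interpolation=cv2.INTER_CUBIC);cv2.imwrite("pics/crop2.png",a)
E
```

```text
top tall 291 [ 0.4416 -0.2984] 0.0296 mean [ 0.4423 -0.2967  0.0502] [79. 77. 70.]
top short 270 [ 0.5045 -0.1394] 0.0294 mean [ 0.5043 -0.1383  0.0263] [80. 78. 71.]
top plate 2987 ((581.6516723632812, 137.023193359375), (207.59727478027344, 330.5877380371094), 78.0831069946289) 0.012590227727307562 [[0.44, 0.0716], [0.6724, 0.2183]]
top jaw 598 [0.5916 0.0961 0.0354] [0.6812 0.1934 0.0655]
scene tall 562 [ 0.4399 -0.2997] 0.0298 mean [ 0.4426 -0.3003  0.0498] [60. 57. 52.]
scene short 456 [ 0.5018 -0.1397] 0.0293 mean [ 0.5035 -0.1411  0.0258] [60. 58. 52.]
scene plate 3265 ((552.4046630859375, 143.88876342773438), (259.3504943847656, 154.24447631835938), 0.3342927098274231) 0.012308543534830204 [[0.4371, 0.0692], [0.6799, 0.2175]]
scene jaw 930 [0.5887 0.0927 0.0351] [0.6782 0.1955 0.0615]
```

```bash
python3 - <<'E'
from h import *
z=np.load("top0.npz");W=cloud("top",z["d"])
np.set_printoptions(linewidth=250)
for v in range(134,228,6):print(v,[ (int(1000*W[v,u,2])) for u in range(192,256,3)])
E
```

```text
134 [-1, 5, 2, 0, 6, -5, -2, 0, 3, 1, 0, -1, -1, 0, 3, 1, 0, 6, 0, 4, 0, 3]
140 [3, 1, 2, 1, 4, -2, 2, 0, 0, 1, 1, 6, 2, 0, 4, 0, 3, 2, 2, 3, 1, 0]
146 [1, 0, 1, 7, 19, 55, 61, 63, 55, 52, 59, 59, 60, 56, 57, 62, 19, 21, 1, 3, 2, -2]
152 [2, 3, -2, 10, 24, 13, 11, 46, 17, 19, 14, 14, 18, 44, 34, 18, 15, 19, 12, 0, -2, 1]
158 [1, 2, -1, 12, 11, 11, 20, 40, 57, 53, 58, 58, 60, 38, 25, 23, 16, 12, 13, -4, -2, 0]
164 [1, 0, -2, 12, 11, 7, 13, 57, 54, 41, 12, 12, 51, 55, 14, 11, 14, 11, 10, 2, 0, 0]
170 [-2, 1, 7, 9, 16, 51, 57, 39, 11, 11, 12, 15, 10, 12, 58, 54, 12, 11, 10, 1, 0, 6]
176 [0, 4, 0, 13, 8, 13, 9, 12, 14, 13, 18, 11, 12, 12, 9, 9, 13, 16, 12, -1, -1, 2]
182 [2, -1, 3, 9, 12, 8, 11, 12, 17, 10, 13, 14, 10, 10, 13, 9, 10, 10, 16, 5, 0, 4]
188 [0, -2, 1, 12, 10, 14, 6, 12, 14, 9, 12, 15, 11, 9, 13, 6, 12, 14, 13, -1, 0, 0]
194 [0, -3, -3, 9, 14, 14, 13, 12, 15, 10, 13, 17, 9, 13, 14, 15, 15, 14, 14, 2, -2, 0]
200 [-2, 0, 0, 13, 12, 12, 13, 11, 16, 14, 10, 11, 6, 13, 10, 11, 12, 11, 8, 2, -4, 2]
206 [2, 0, 2, 11, 12, 13, 8, 9, 11, 12, 12, 6, 15, 10, 15, 9, 16, 13, 15, 0, 1, -1]
212 [4, 1, 1, 13, 11, 14, 13, 12, 10, 16, 11, 10, 19, 12, 15, 8, 10, 15, 11, 0, 1, -4]
218 [0, 2, 1, 13, 14, 11, 12, 14, 12, 14, 16, 11, 11, 15, 12, 11, 14, 7, 9, 3, 3, 2]Traceback (most recent call last):
  File "<stdin>", line 4, in <module>
ValueError: cannot convert float NaN to integer
```

View pics/crop1.png

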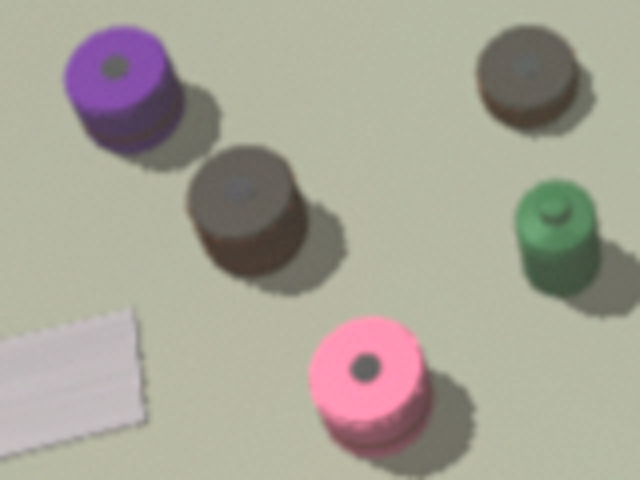

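View pics/crop2.png

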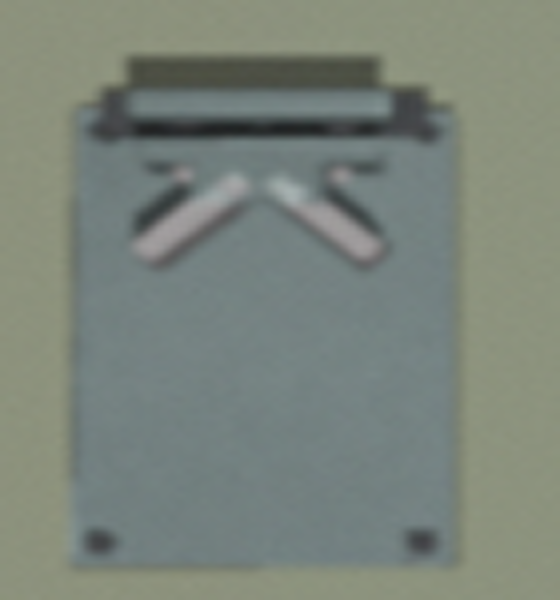

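The crop confirms it: the dark-capped, rust-sided tall ring sits between the purple and pink look-alikes. Its centre is about (0.441, -0.299) with its top at 0.050. The plate is near (0.557, 0.144), roughly axis-aligned. I'm moving over now, gripping along world x, which is clear of its neighbours and the trowel.

```bash
python3 -m jog '-0.392 0.436 0 0 0 75.9 1;-0.392 0.436 0 0 0 75.9 1;-0.392 0.436 0 0 0 75.9 1;-0.392 0.436 0 0 0 75.9 1;-0.392 0.436 0 0 0 75.9 1;-0.392 0.436 0 0 0 75.9 1;-0.392 0.436 0 0 0 75.9 1;-0.392 0.436 0 0 0 75.9 1'
python3 - <<'E'
from h import *
for c in("top","scene"):
    z=np.load(c+"0.npz");W=cloud(c,z["d"])
    m=(abs(W[...,0]-.54)<.08)&(abs(W[...,1]-.144)<.12)&(W[...,2]>.0065)&(W[...,2]<.02)
    # side edges y as a function of x
    out=[]
    for x in np.arange(.46,.60,.01):
        q=W[m&(abs(W[...,0]-x)<.005)];out.append((x,*np.percentile(q[:,1],[1,99])))
    o=np.array(out);a=np.polyfit(o[:,0]-.5,o[:,1],1);b=np.polyfit(o[:,0]-.5,o[:,2],1);print(c,a,b)
    m=(abs(W[...,0]-.54)<.2)&(abs(W[...,1]-.144)<.06)&(W[...,2]>.0065)&(W[...,2]<.02)
    q=W[m];print(np.percentile(q[:,0],[.3,1,99,99.7]))
    j=(abs(W[...,0]-.54)<.2)&(abs(W[...,1]-.144)<.06)&(W[...,2]>.045)&(W[...,0]<.64)
    q=W[j]
    for s in(-1,1):
        qq=q[(q[:,1]-.144)*s>0];print(s,np.round(np.percentile(qq[:,:2],[2,98],axis=0),4).tolist(),np.polyfit(qq[:,1],qq[:,0],1))
E
```

```text
time_s: 1.4
position: [0.4327, 0.1893, 0.2419]
tcp_rot: [[1.0, -0.002, 0.001], [-0.002, -1.0, 0.0], [0.001, -0.0, -1.0]]
force: [2.1, 0.7, 0.2]
opening: 1.0
top [-0.00107319  0.07184376] [0.01834355 0.21787789]
[0.41885859 0.43999907 0.67185509 0.68520327]
-1 [[0.5948, 0.1017], [0.6379, 0.1417]] [0.91996573 0.50617412]
1 [[0.5947, 0.1445], [0.6377, 0.1873]] [-0.85567691  0.76078459]
scene [-0.00376845  0.06945779] [-0.03034122  0.21655818]
[0.43566383 0.43722663 0.68096479 0.68154675]
-1 [[0.5918, 0.098], [0.6383, 0.1431]] [0.8609713 0.513231 ]
1 [[0.5924, 0.1457], [0.6388, 0.1877]] [-0.87667789  0.76261243]
```

```bash
python3 -m jog '0.01 0.062 0 0 0 0 1;0.01 0.124 0 0 0 0 1;0.01 0.186 0 0 0 0 1;0.01 0.248 0 0 0 0 1;0.01 0.31 0.02 0 0 0 1;0.01 0.37 0.04 0 0 0 1;0.008 0.43 0.06 0 0 0 1;0.008 0.488 0.07 0 0 0 1'
python3 -m jog '0 0 0.02 0 0 0 1;0 0 0.02 0 0 0 1'
python3 - <<'E'
from h import *
s=read_state();print(np.round(s["position"],4))
p,d=capture("wrist");cv2.imwrite("pics/w1.png",cv2.resize(p[:,:,::-1],(800,600)))
for r in spot_in("core_tall_mid","wrist"):print(np.round(r["centre"],4),r["score"])
E
```

```text
time_s: 2.4
position: [0.4386, -0.2982, 0.1708]
tcp_rot: [[1.0, -0.001, -0.001], [-0.001, -1.0, 0.001], [-0.001, -0.001, -1.0]]
force: [1.3, 0.9, -0.6]
opening: 1.007
time_s: 2.65
position: [0.438, -0.2964, 0.1503]
tcp_rot: [[1.0, -0.002, -0.003], [-0.002, -1.0, 0.003], [-0.003, -0.003, -1.0]]
force: [-0.1, 0.7, 1.0]
opening: 0.997
[ 0.438  -0.2964  0.1503]
[ 0.3376 -0.2809  0.0502] 0.88
[ 0.444  -0.2925  0.0487] 0.77
[ 0.5543 -0.3222  0.0519] 0.71
```

View pics/w1.png

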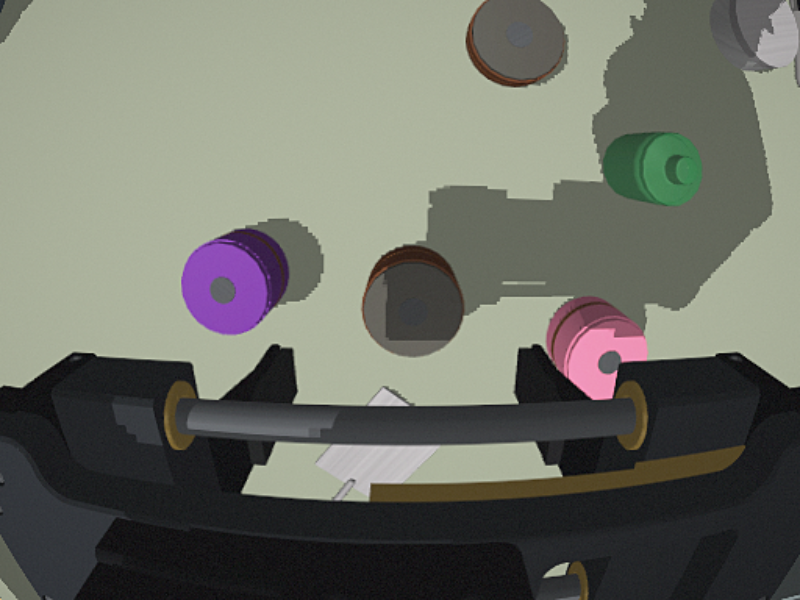

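The dark ring (412,305) is centred between the fingers, with purple at (225,285) and pink at (600,350), both clear of them. Descending to grip.

```bash
python3 -m jog '0.002 0 0.04 0 0 0 1;0.002 0 0.08 0 0 0 1;0.002 0 0.105 0 0 0 1;0.002 0 0.119 0 0 0 1;0.002 0 0.119 0 0 0 1'
python3 -m jog '0 0 0 0 0 0 0.5;0 0 0 0 0 0 0.5;0 0 0 0 0 0 0.5;0 0 0 0 0 0 0.5;0 0 0 0 0 0 0.5;0 0 0 0 0 0 0.5'
```

```text
time_s: 3.38
position: [0.4414, -0.2959, 0.0327]
tcp_rot: [[1.0, 0.0, -0.0], [0.0, -1.0, 0.0], [-0.0, -0.0, -1.0]]
force: [-0.3, -0.5, -0.0]
opening: 1.001
time_s: 4.12
position: [0.4414, -0.2967, 0.0331]
tcp_rot: [[1.0, -0.001, 0.001], [-0.001, -1.0, -0.001], [0.001, 0.001, -1.0]]
force: [0.2, 0.8, 5.0]
opening: 0.661
```

```bash
python3 -m jog '0 0 -0.02 0 0 0 0.5;0 0 -0.06 0 0 0 0.5;0 0 -0.1 0 0 0 0.5;0 0 -0.12 0 0 0 0.5'
python3 -m jog '0.01 -0.05 0 0 0 -10 0.5;0.02 -0.1 0 0 0 -20 0.5;0.03 -0.15 0 0 0 -30 0.5;0.04 -0.2 0 0 0 -40 0.5;0.05 -0.25 0 0 0 -50 0.5;0.06 -0.3 0 0 0 -60 0.5;0.07 -0.35 0 0 0 -70 0.5;0.08 -0.4 0 0 0 -80 0.5'
```

```text
time_s: 4.62
position: [0.4413, -0.2966, 0.154]
tcp_rot: [[1.0, -0.001, 0.001], [-0.001, -1.0, -0.001], [0.001, 0.001, -1.0]]
force: [0.3, -0.1, -3.5]
opening: 0.662
time_s: 5.62
position: [0.5208, 0.1051, 0.1518]
tcp_rot: [[0.169, 0.986, -0.002], [0.986, -0.169, -0.0], [-0.001, -0.002, -1.0]]
force: [0.8, -1.4, -2.1]
opening: 0.654
```

```bash
python3 -m jog '0.0395 0 0.02 0 0 -9.9 0.5;0.0395 0 0.05 0 0 -9.9 0.5;0.0395 0 0.08 0 0 -9.9 0.5;0.0395 0 0.092 0 0 -9.9 0.5;0.0395 0 0.092 0 0 -9.9 0.5;0.0395 0 0.092 0 0 -9.9 0.5'
python3 - <<'E'
from h import *
s=read_state();print(np.round(s["position"],4),np.round(s["joint_positions"],1))
p,d=capture("wrist");cv2.imwrite("pics/w2.png",cv2.resize(p[:,:,::-1],(800,600)))
p,d=capture("top");np.savez("top1.npz",p=p,d=d)
p,d=capture("scene");np.savez("scene1.npz",p=p,d=d);cv2.imwrite("pics/s1.png",cv2.resize(p[100:292,150:406,::-1],(800,600)))
E
```

```text
time_s: 6.38
position: [0.5291, 0.1422, 0.0614]
tcp_rot: [[0.003, 1.0, 0.002], [1.0, -0.003, 0.0], [0.0, 0.002, -1.0]]
force: [0.6, 0.3, -3.3]
opening: 0.657
[0.5291 0.1422 0.0614] [  3.4  40.1 101.   -0.   38.9 -86.5]
```

View pics/w2.png

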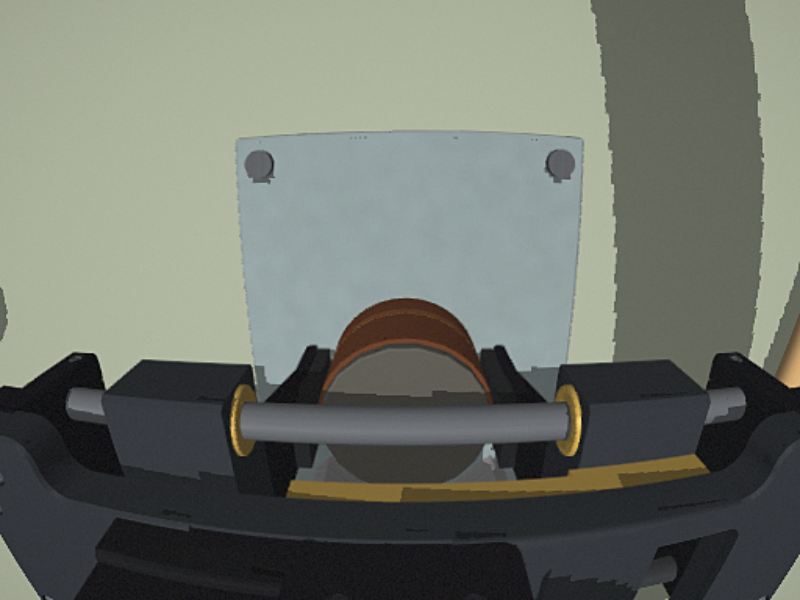

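View pics/s1.png

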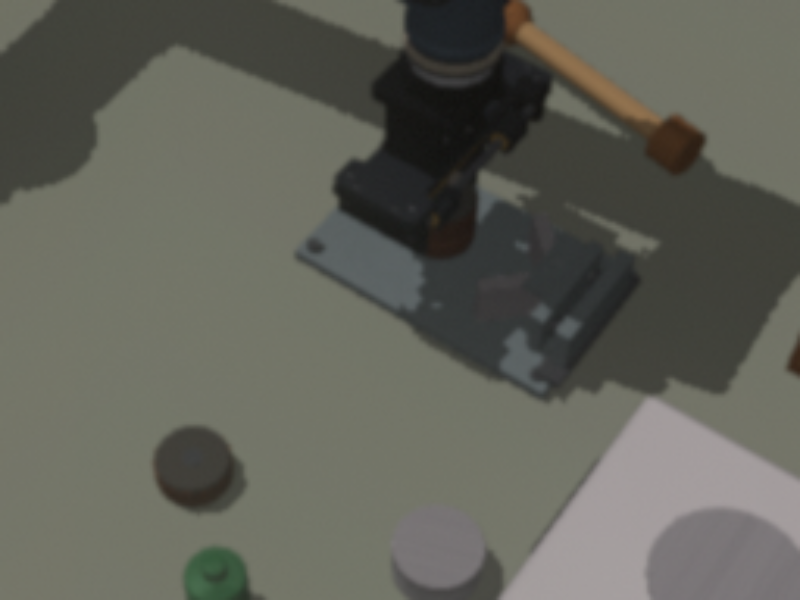

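The wrist view shows the ring (405,400) held upright over the bare bed, with fingers and ring clear of the V. Lowering it gently.

```bash
python3 -m jog '0.001 0 0.006 0 0 0 0.5;0.001 0 0.012 0 0 0 0.5;0.001 0 0.014 0 0 0 0.5;0.001 0 0.014 0 0 0 0.5'
python3 -m jog '0 0 0.001 0 0 0 0.5;0 0 0.001 0 0 0 0.5'
```

```text
time_s: 7.02
position: [0.5282, 0.1433, 0.0462]
tcp_rot: [[0.002, 1.0, -0.001], [1.0, -0.002, -0.0], [-0.0, -0.001, -1.0]]
force: [-0.2, 0.2, -2.9]
opening: 0.655
time_s: 7.28
position: [0.5284, 0.1434, 0.0456]
tcp_rot: [[0.002, 1.0, 0.0], [1.0, -0.002, 0.0], [0.0, 0.0, -1.0]]
force: [-0.1, 0.3, -2.6]
opening: 0.659
```

```bash
python3 -m jog '0 0 0.001 0 0 0 0.5;0 0 0.001 0 0 0 0.5'
```

```text
time_s: 7.52
position: [0.5285, 0.1434, 0.0452]
tcp_rot: [[0.002, 1.0, 0.001], [1.0, -0.002, 0.0], [0.0, 0.001, -1.0]]
force: [-1.2, -1.1, 1.7]
opening: 0.659
```

It has touched down: Fz went from -3 to +1.7 N at z 0.045. Releasing, rising, then going behind it.

```bash
python3 -m jog '0 0 0 0 0 0 0.95;0 0 0 0 0 0 0.95;0 0 0 0 0 0 0.95;0 0 0 0 0 0 0.95'
python3 -m jog '0 0 -0.02 0 0 0 0.95;0 0 -0.05 0 0 0 0.95;0 0 -0.07 0 0 0 0.95;0 -0.03 -0.07 0 0 0 0.5;0 -0.06 -0.07 0 0 0 0;0 -0.06 -0.07 0 0 0 0;0 -0.06 -0.07 0 0 0 0;0 -0.06 -0.07 0 0 0 0'
python3 - <<'E'
from h import *
s=read_state();print(np.round(s["position"],4),np.round(s["force"],2))
p,d=capture("wrist");cv2.imwrite("pics/w3.png",cv2.resize(p[:,:,::-1],(800,600)))
for c in("top","scene"):
    p,d=capture(c);W=cloud(c,d);np.savez(c+"2.npz",p=p,d=d)
    m=(np.hypot(W[...,0]-.5285,W[...,1]-.1434)<.045)&(W[...,2]>.054)&(W[...,2]<.07)
    q=W[m]
    if len(q):print(c,m.sum(),cv2.minEnclosingCircle(q[:,:2].astype(np.float32)),q.mean(0))
cv2.imwrite("pics/s2.png",cv2.resize(p[100:292,150:406,::-1],(800,600)))
E
```

```text
time_s: 8.02
position: [0.5284, 0.1434, 0.0446]
tcp_rot: [[0.002, 1.0, 0.0], [1.0, -0.002, 0.0], [0.0, 0.0, -1.0]]
force: [0.8, 0.1, 0.2]
opening: 0.932
time_s: 9.02
position: [0.4701, 0.1435, 0.1147]
tcp_rot: [[0.003, 1.0, 0.002], [1.0, -0.003, 0.0], [0.0, 0.002, -1.0]]
force: [0.9, -1.0, -0.2]
opening: 0.467
[0.4701 0.1435 0.1147] [ 0.87 -0.95 -0.24]
top 137 ((0.5351414680480957, 0.14335991442203522), 0.02740725874900818) [0.54337628 0.14540935 0.06205535]
scene 348 ((0.5289264917373657, 0.14219895005226135), 0.029507970437407494) [0.52987414 0.13992663 0.06142493]
```

View pics/s2.png

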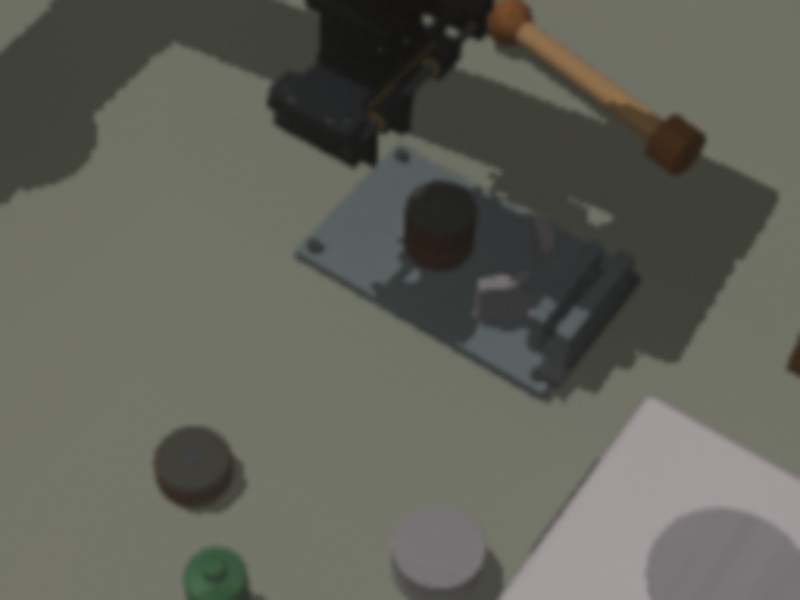

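View pics/w3.png

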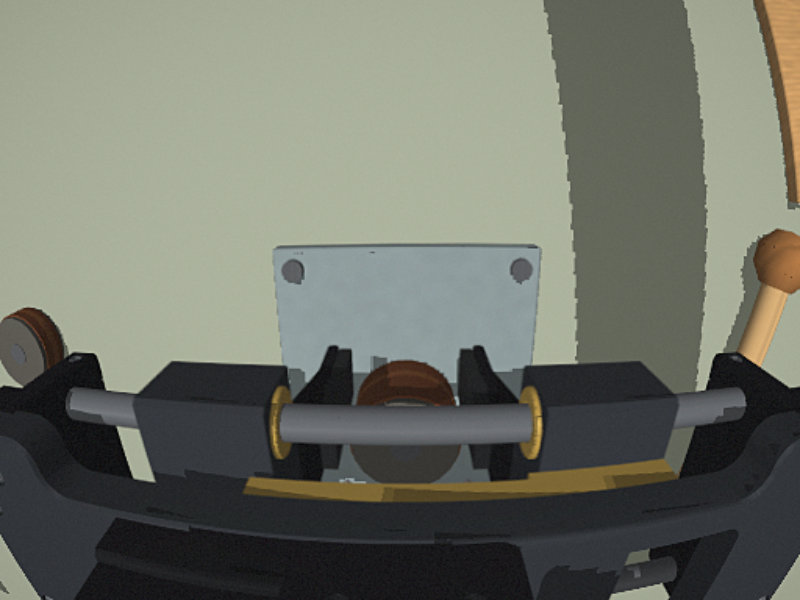

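The ring stands upright on the bed at about (0.529, 0.1425). Closing the fingers and descending behind it.

```bash
python3 -m jog '0 0 0 0 0 0 0;0 0 0 0 0 0 0;0 0 0.03 0 0 0 0;0 0 0.06 0 0 0 0;0 0 0.077 0 0 0 0;0 0 0.077 0 0 0 0'
python3 -m jog '0 0.006 0 0 0 0 0;0 0.012 0 0 0 0 0;0 0.015 0 0 0 0 0;0 0.016 0 0 0 0 0;0 0.017 0 0 0 0 0;0 0.018 0 0 0 0 0'
```

```text
time_s: 9.93
position: [0.4675, 0.1434, 0.0366]
tcp_rot: [[0.003, 1.0, -0.003], [1.0, -0.003, -0.0], [-0.0, -0.003, -1.0]]
force: [-0.3, 1.1, -0.3]
opening: 0.007
time_s: 10.68
position: [0.4862, 0.1435, 0.0377]
tcp_rot: [[0.002, 1.0, -0.0], [1.0, -0.002, -0.0], [-0.0, -0.0, -1.0]]
force: [0.6, 0.5, 0.8]
opening: 0.005
```

```bash
python3 -m jog '0 0.003 0 0 0 0 0;0 0.006 0 0 0 0 0;0 0.009 0 0 0 0 0;0 0.012 0 0 0 0 0'
python3 -m jog '0 0.004 0 0 0 0 0;0 0.008 0 0 0 0 0;0 0.012 0 0 0 0 0;0 0.016 0 0 0 0 0;0 0.02 0 0 0 0 0;0 0.024 0 0 0 0 0;0 0.027 0 0 0 0 0;0 0.03 0 0 0 0 0'
```

```text
time_s: 11.18
position: [0.4981, 0.1434, 0.0376]
tcp_rot: [[0.002, 1.0, -0.001], [1.0, -0.002, -0.0], [-0.0, -0.001, -1.0]]
force: [-1.6, 0.6, 0.1]
opening: 0.004
time_s: 12.18
position: [0.5285, 0.1433, 0.0376]
tcp_rot: [[0.002, 1.0, -0.0], [1.0, -0.002, -0.0], [-0.0, -0.0, -1.0]]
force: [-1.8, -0.0, 0.4]
opening: 0.004
```

```bash
python3 -m jog '0 0.002 0 0 0 0 0;0 0.004 0 0 0 0 0;0 0.006 0 0 0 0 0;0 0.008 0 0 0 0 0'
python3 - <<'E'
from h import *
for c in("scene","top"):
    p,d=capture(c);W=cloud(c,d)
    m=(abs(W[...,0]-.57)<.05)&(abs(W[...,1]-.1434)<.045)&(W[...,2]>.0585)&(W[...,2]<.067)
    q=W[m]
    if len(q):print(c,m.sum(),cv2.minEnclosingCircle(q[:,:2].astype(np.float32)),q.mean(0))
    cv2.imwrite(f"pics/{c}3.png",cv2.resize(p[100:292,150:406,::-1],(800,600)))
E
```

```text
time_s: 12.68
position: [0.5364, 0.1433, 0.0376]
tcp_rot: [[0.002, 1.0, -0.0], [1.0, -0.002, 0.0], [0.0, -0.0, -1.0]]
force: [-1.5, 0.7, -0.7]
opening: 0.003
scene 281 ((0.5681100487709045, 0.15314725041389465), 0.04038724675774574) [0.57707295 0.14105341 0.06217784]
top 1 ((0.6155287027359009, 0.17150358855724335), 9.999999747378752e-05) [0.61552868 0.17150359 0.05897493]
```

View pics/scene3.png

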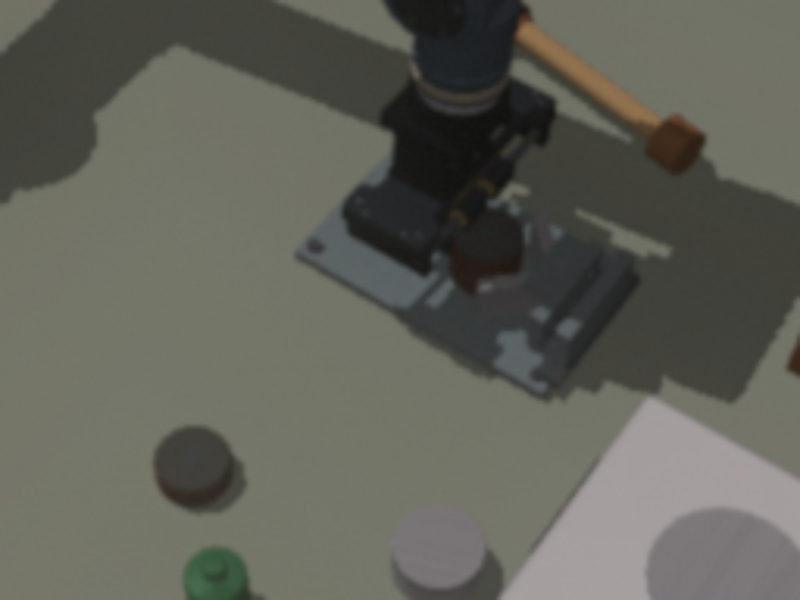

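The ring (487,250) is upright and being pushed with 1.5–2 N, entering the V. Creeping in from here.

```bash
python3 -m jog '0 0.002 0 0 0 0 0;0 0.004 0 0 0 0 0;0 0.006 0 0 0 0 0'; python3 -m jog '0 0.001 0 0 0 0 0;0 0.002 0 0 0 0 0';python3 -m jog '0 0.001 0 0 0 0 0;0 0.002 0 0 0 0 0'
```

```text
time_s: 13.15
position: [0.5424, 0.1433, 0.0377]
tcp_rot: [[0.002, 1.0, -0.0], [1.0, -0.002, -0.0], [-0.0, -0.0, -1.0]]
force: [-1.0, 0.4, 1.2]
opening: 0.001
time_s: 13.4
position: [0.5443, 0.1433, 0.0377]
tcp_rot: [[0.002, 1.0, -0.0], [1.0, -0.002, -0.0], [-0.0, -0.0, -1.0]]
force: [-0.9, -0.6, 1.4]
opening: 0.005
time_s: 13.65
position: [0.5464, 0.1433, 0.0377]
tcp_rot: [[0.002, 1.0, -0.0], [1.0, -0.002, -0.0], [-0.0, -0.0, -1.0]]
force: [-1.3, -0.7, 1.5]
opening: 0.006
```

```bash
for i in 1 2 3; do python3 -m jog '0 0.001 0 0 0 0 0;0 0.001 0 0 0 0 0' | grep -E 'pos|force'; done
```

```text
position: [0.5476, 0.1433, 0.0376]
force: [-1.5, 0.2, 0.7]
position: [0.5485, 0.1433, 0.0376]
force: [-0.2, -0.3, 1.2]
position: [0.5496, 0.1433, 0.0376]
force: [-1.0, -0.1, 1.0]
```

```bash
for i in 1 2 3; do python3 -m jog '0 0.001 0 0 0 0 0;0 0.001 0 0 0 0 0' | grep -E 'pos|force'; done
```

```text
position: [0.5499, 0.1433, 0.0376]
force: [-2.6, 0.1, 2.8]
position: [0.5503, 0.1434, 0.0376]
force: [-4.8, 1.0, 3.2]
position: [0.5507, 0.1434, 0.0375]
force: [-4.8, 1.3, 3.5]
```

```bash
for i in 1 2 3 4; do python3 -m jog '0 0 0 0 0 0 0' | grep -E 'pos|force'; done; python3 -c "
from rig import read_state;print(read_state()['moment'],read_state()['position'])"
```

```text
position: [0.5507, 0.1435, 0.0375]
force: [-5.6, 1.1, 4.7]
position: [0.5507, 0.1434, 0.0375]
force: [-5.4, 1.0, 5.1]
position: [0.5507, 0.1434, 0.0376]
force: [-6.3, 1.2, 4.6]
position: [0.5507, 0.1435, 0.0376]
force: [-6.1, 0.5, 4.4]
[ 1.19157912e-01  8.23347568e-01 -6.71085660e-04] [0.5507401  0.14346617 0.0375568 ]
```

Contact began at x≈0.5497, and the push has risen to about 5–6 N per mm of travel. Side load is only about +1 N, which is far below a one-face wedge (over 0.6 of the push). I'll ease slightly towards +y to null it.

```bash
for i in 1 2; do python3 -m jog '0.0005 0 0 0 0 0 0;0.0005 0 0 0 0 0 0;0.0005 0 0 0 0 0 0' | grep -E 'pos|force'; done; python3 -m jog '0 0 0 0 0 0 0' | grep -E 'pos|force'; python3 -m jog '0 0 0 0 0 0 0' | grep -E 'pos|force'
```

```text
position: [0.5509, 0.1438, 0.0375]
force: [-5.3, 0.6, 3.6]
position: [0.5511, 0.1442, 0.0375]
force: [-5.1, 0.1, 3.7]
position: [0.5512, 0.1442, 0.0375]
force: [-4.9, 0.1, 4.5]
position: [0.5511, 0.1442, 0.0375]
force: [-5.9, -0.7, 3.7]
```

```bash
python3 -m jog '0 0.001 0 0 0 0 0;0 0.001 0 0 0 0 0' | grep -E 'pos|force'; python3 -m jog '0 0.001 0 0 0 0 0;0 0.001 0 0 0 0 0' | grep -E 'pos|force';python3 -m jog '0 0 0 0 0 0 0;0 0 0 0 0 0 0' | grep -E 'pos|force'
```

```text
position: [0.5514, 0.1443, 0.0375]
force: [-6.5, 0.1, 5.0]
position: [0.5516, 0.1444, 0.0375]
force: [-7.7, 0.6, 5.9]
position: [0.5517, 0.1444, 0.0375]
force: [-7.6, 0.4, 5.6]
```

```bash
python3 -m jog '0 0.001 -0.001 0 0 0 0;0 0.001 -0.0015 0 0 0 0' | grep -E 'pos|force'; python3 -m jog '0 0.001 0 0 0 0 0;0 0.001 0 0 0 0 0' | grep -E 'pos|force';python3 -m jog '0 0 0 0 0 0 0;0 0 0 0 0 0 0' | grep -E 'pos|force'
```

```text
position: [0.5523, 0.1445, 0.038]
force: [-5.8, 1.3, -3.1]
position: [0.5526, 0.1445, 0.0378]
force: [-6.6, 1.1, -0.3]
position: [0.5526, 0.1445, 0.0378]
force: [-7.3, 1.6, -1.2]
```

```bash
python3 -m jog '0.0007 0.0005 0 0 0 0 0;0.0007 0.0005 0 0 0 0 0' | grep -E 'pos|force'; python3 -m jog '0.0005 0.001 0 0 0 0 0;0.0005 0.001 0 0 0 0 0' | grep -E 'pos|force';python3 -m jog '0 0 0 0 0 0 0;0 0 0 0 0 0 0' | grep -E 'pos|force'
```

```text
position: [0.5526, 0.1447, 0.0378]
force: [-7.9, -1.1, 1.1]
position: [0.5529, 0.1447, 0.0377]
force: [-9.2, -2.5, 1.0]
position: [0.5529, 0.1447, 0.0378]
force: [-7.8, -1.2, 1.8]
```

```bash
python3 -m jog '-0.0005 0.001 0 0 0 0 0;-0.0005 0.001 0 0 0 0 0' | grep -E 'pos|force'; python3 -m jog '0 0.001 0 0 0 0 0;0 0.001 0 0 0 0 0' | grep -E 'pos|force';python3 -m jog '0 0 0 0 0 0 0;0 0 0 0 0 0 0' | grep -E 'pos|force'
```

```text
position: [0.5531, 0.1447, 0.0377]
force: [-9.9, -0.7, 2.4]
position: [0.5533, 0.1447, 0.0377]
force: [-10.6, -0.4, 3.7]
position: [0.5533, 0.1447, 0.0377]
force: [-11.3, -0.4, 3.4]
```

```bash
python3 -m jog '0 0.001 -0.0005 0 0 0 0;0 0.001 -0.0005 0 0 0 0' | grep -E 'pos|force'; python3 -m jog '0 0.0005 0 0 0 0 0;0 0.0005 0 0 0 0 0' | grep -E 'pos|force';python3 -m jog '0 0 0 0 0 0 0;0 0 0 0 0 0 0' | grep -E 'pos|force'
```

```text
position: [0.5535, 0.1447, 0.0378]
force: [-11.5, -0.7, 1.5]
position: [0.5536, 0.1447, 0.0378]
force: [-12.2, -1.1, 2.6]
position: [0.5536, 0.1446, 0.0378]
force: [-12.3, -0.4, 3.2]
```

```bash
python3 -m jog '0 0.0008 0 0 0 0 0;0 0.0008 0 0 0 0 0' | grep -E 'pos|force';python3 -m jog '0 0 0 0 0 0 0;0 0 0 0 0 0 0' | grep -E 'pos|force';python3 -m jog '0 0 0 0 0 0 0;0 0 0 0 0 0 0' | grep -E 'pos|force'
python3 - <<'E'
from h import *
for c in("scene","top"):
    p,d=capture(c);W=cloud(c,d);np.savez(c+"4.npz",p=p,d=d)
p=np.load("scene4.npz")["p"];cv2.imwrite("pics/s4.png",np.clip(cv2.resize(p[140:236,250:378,::-1],(800,600),interpolation=cv2.INTER_CUBIC)*1.6,0,255).astype(np.uint8))
E
```

```text
position: [0.5538, 0.1447, 0.0378]
force: [-14.6, -0.4, 3.8]
position: [0.5538, 0.1446, 0.0378]
force: [-12.9, -1.1, 3.2]
position: [0.5538, 0.1447, 0.0378]
force: [-13.1, -0.4, 3.1]
```

View pics/s4.png

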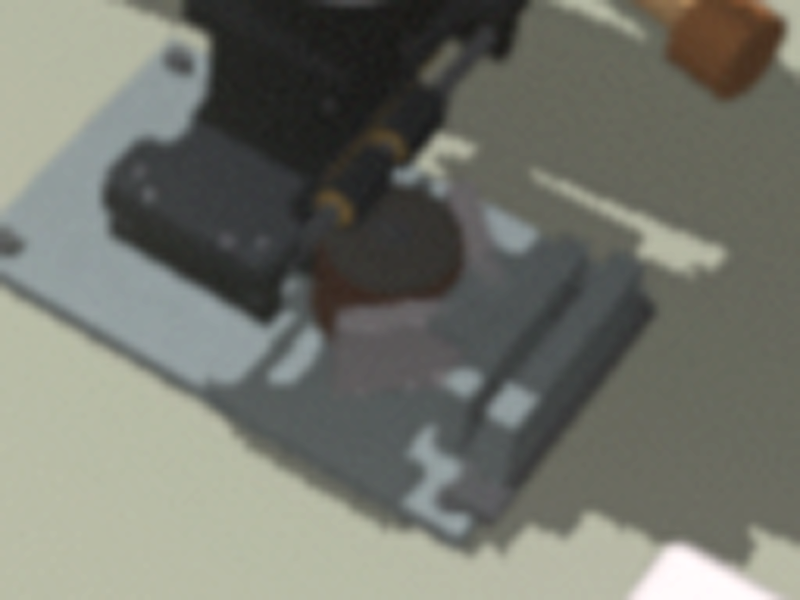

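The ring (395,245) is upright and nested between both arms, with about 13 N held and a side load near zero. Easing straight back slowly.

```bash
python3 -m jog '0 -0.001 0 0 0 0 0;0 -0.002 0 0 0 0 0;0 -0.003 0 0 0 0 0;0 -0.004 0 0 0 0 0'| grep -E 'pos|force'; python3 -m jog '0 -0.001 0 0 0 0 0;0 -0.002 0 0 0 0 0;0 -0.003 0 0 0 0 0;0 -0.004 0 0 0 0 0'| grep -E 'pos|force'; python3 -m jog '0 -0.001 0 0 0 0 0;0 -0.002 0 0 0 0 0;0 -0.004 0 0 0 0 0;0 -0.006 0 0 0 0 0;0 -0.008 0 0 0 0 0;0 -0.01 0 0 0 0 0'
```

```text
position: [0.5531, 0.1446, 0.0379]
force: [-7.9, -0.3, -1.5]
position: [0.552, 0.1447, 0.0383]
force: [-4.4, -0.9, -4.2]
time_s: 23.0
position: [0.5458, 0.1451, 0.0404]
tcp_rot: [[0.002, 1.0, 0.004], [1.0, -0.002, 0.0], [0.0, 0.004, -1.0]]
force: [0.8, -0.5, -0.3]
opening: 0.005
```

```bash
python3 -m jog '0 -0.02 0 0 0 0 0;0 -0.04 0 0 0 0 0;0 -0.06 -0.03 0 0 0 0;0 -0.08 -0.08 0 0 0 0;0 -0.12 -0.13 0 0 0 0;0 -0.12 -0.18 0 0 0 0;0.06 -0.12 -0.2 0 0 0 0;0.12 -0.12 -0.2 0 0 0 0'
python3 -m jog '0.06 0 0 0 0 0 0;0.12 0 0 0 0 0 0;0.12 0 0 0 0 0 0'
python3 - <<'E'
from h import *
for c in("scene","top"):
    p,d=capture(c);W=cloud(c,d);np.savez(c+"5.npz",p=p,d=d)
    m=(np.hypot(W[...,0]-.592,W[...,1]-.144)<.034)&(W[...,2]>.0575)&(W[...,2]<.07)
    q=W[m];A=np.c_[q[:,:2]-q[:,:2].mean(0),np.ones(len(q))];co=np.linalg.lstsq(A,q[:,2],rcond=None)[0]
    print(c,m.sum(),cv2.minEnclosingCircle(q[:,:2].astype(np.float32)),q.mean(0),"tilt deg",np.degrees(co[:2]))
    v,u=np.where(m);a=max(int(v.mean())-48,0);b=int(u.mean())-64
    cv2.imwrite(f"pics/{c}5.png",np.clip(cv2.resize(p[a:a+96,b:b+128,::-1],(800,600),interpolation=cv2.INTER_CUBIC)*1.4,0,255).astype(np.uint8))
    cv2.imwrite(f"pics/{c}5f.png",cv2.resize(p[:,:,::-1],(800,600)))
E
```

```text
time_s: 24.0
position: [0.4268, 0.2668, 0.2429]
tcp_rot: [[0.005, 1.0, 0.008], [1.0, -0.005, 0.003], [0.003, 0.008, -1.0]]
force: [1.1, -0.5, 0.2]
opening: 0.008
time_s: 24.38
position: [0.4249, 0.3895, 0.24]
tcp_rot: [[-0.003, 1.0, 0.003], [1.0, 0.003, 0.003], [0.003, 0.003, -1.0]]
force: [0.3, -1.6, 0.5]
opening: 0.003
scene 345 ((0.5922602415084839, 0.14396274089813232), 0.0323479138314724) [0.58925851 0.14219546 0.06191401] tilt deg [-0.66687815  0.79845518]
top 282 ((0.5941891670227051, 0.14394213259220123), 0.03184891119599342) [0.59155387 0.14391423 0.06261774] tilt deg [-1.77436118 -0.08175211]
```

View pics/scene5.png

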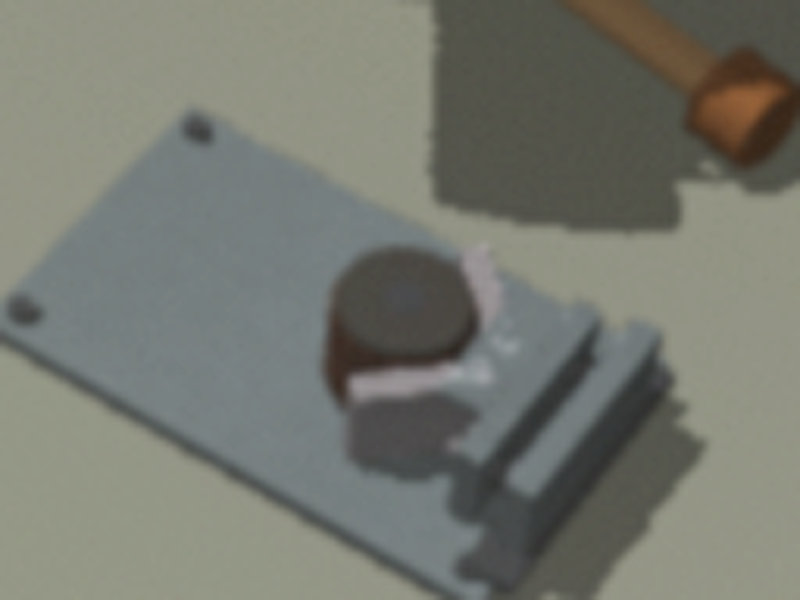

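View pics/top5.png

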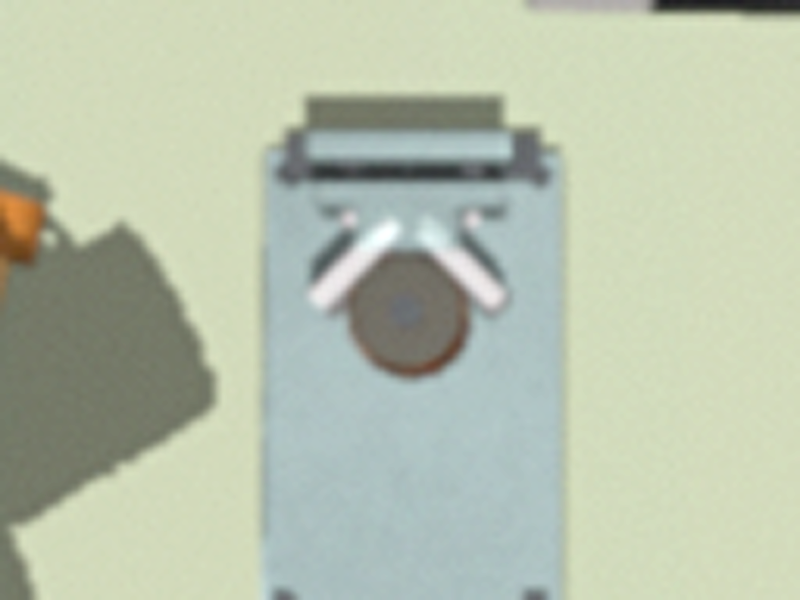

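View pics/top5f.png

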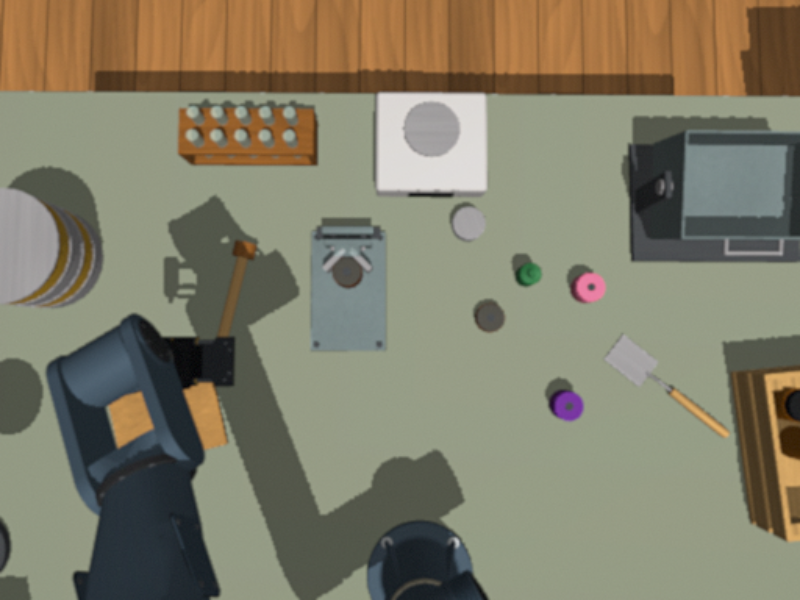

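```bash
python3 - <<'E'
from h import *
for c in("scene","top"):
    z=np.load(c+"5.npz");W=cloud(c,z["d"]);p=z["p"].astype(float)
    g=p.mean(-1);near=(np.hypot(W[...,0]-.592,W[...,1]-.144)<.045)&(W[...,2]>.052)&(W[...,2]<.072)
    top=near&(g<(100 if c=="top" else 85))
    q=W[top];cc,r=cv2.minEnclosingCircle(q[:,:2].astype(np.float32))
    print(c,top.sum(),"ring",cc,r,"centroid",q.mean(0),np.percentile(g[near],[5,25,50,75,95]))
    j=(abs(W[...,0]-.60)<.035)&(abs(W[...,1]-.144)<.06)&(W[...,2]>.045)&(W[...,2]<.07)&(g>(115 if c=="top" else 95))
    for s in(-1,1):
        qq=W[j&((W[...,1]-.144)*s>0.005)][:,:2]
        # signed depth along face normal from ring centre (normal pointing to +x, s*y)
        n=np.array([1,s])/2**.5;dd=(qq-q.mean(0)[:2])@n
        print(s,len(qq),"normal dist mm p2/p10/p50",np.round(1000*np.percentile(dd,[2,10,50]),1))
    a=np.load(("top0" if c=="top" else "scene0")+".npz")["p"].astype(float)
E
```

```text
scene 410 ring (0.5990317463874817, 0.14007219672203064) 0.039362162351608276 centroid [0.59190226 0.13964324 0.06079516] [ 38.          51.33333333  53.          90.66666667 106.1       ]
-1 58 normal dist mm p2/p10/p50 [24.5 27.  30.7]
1 56 normal dist mm p2/p10/p50 [31.3 32.5 35.8]
top 280 ring (0.5908050537109375, 0.144657701253891) 0.02902107685804367 centroid [0.58997262 0.14411438 0.06249257] [ 71.33333333  77.66666667  79.33333333 137.66666667 167.        ]
-1 80 normal dist mm p2/p10/p50 [28.8 29.4 35.4]
1 77 normal dist mm p2/p10/p50 [29.4 31.1 35.8]
```

```bash
python3 -c "
from rig import *
print(read_state()['time_s'],hand_in())"
```

```text
the job is handed in; nothing more can be done
24.475 None
```

The tall dark-capped ring is seated upright in the V-stop, and I handed the job in at 24.5 s; no verdict was reported.

- **What I did:** I stood the ring on the bare front of the bed. I then pushed it into the V with the closed fingers and eased it about 1 mm towards +y until the sideways load was near zero. I pressed at about 13 N for about 0.75 s, then backed off slowly and moved the arm clear.
- **Force:** The highest reading was 14.6 N, under the 18 N limit. Readings come only at the end of each move and scatter by about 1 N. The fingers advanced about 3–4 mm after first touching the V.
- **Last checks from the top camera:** The ring's centre is at about (0.590, 0.144) m and its top is at 62 mm, as expected on the bed. Both faces measure about 29 mm from its centre, so it touches both. The rest of the bench looked undisturbed.
- **What disagreed:**
  - The scene camera gave uneven face distances (about 25–27 mm and 31–33 mm). That fit included the side of the ring, so I did not rely on it.
  - The fitted tilt was 1–2 degrees, which I put down to depth noise and points from the V faces at the edge.
  - While I was backing off, the fingers briefly felt about 4 N of vertical drag from the ring, but the pictures taken afterwards show it flat and upright.

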